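# Draw the ring tray from under the dock lip and weigh it

## Robot

A 6-joint arm with a two-finger parallel gripper is mounted at the origin on the work surface. World frame = base frame: x ahead of the robot, y to its left, z up, the work surface at z = 0. Lengths are in m, angles in rad, forces in N, time in s.
With the tool pointing down it reaches from about 0.275 to 0.825 m from the base axis. Payload 5.2 kg.
Tool frame: the origin (TCP) lies between the finger pads; the fingertips stand 22 mm ahead of it and the grasp point (between the pads) lies 3 mm ahead of it (robot.tips_ahead is the distance from the TCP to the fingertips, in m); z points along the fingers, y is the line along which they close (so a half turn about z gives the same grasp; the last joint's range is limited). The gripper opens to 93 mm and grips with 3 to 60 N. Pads are 15 mm wide; open, the fingers measure 128 mm over their backs; the gripper's body (75 mm by 188 mm) begins 65 mm behind the grasp point.
Start: joints at [-1.544, 0.259, 1.535, -0, 1.348, -0.203], TCP at [0.125, -0.536, 0.204] pointing down, gripper open.
Joint ranges: [-3.14, 3.14], [-0.91, 2.08], [0.19, 2.58], [-1.22, 4.36], [0.22, 2.71], [-3.12, 3.12]. Speed limits (rad/s): [2.57, 2.57, 3.14, 3.14, 3.14, 3.14].

## Interface

Orientations are given as a rotation vector (axis times angle).
In Python, from workcell import robot gives the robot as it stands.
- The arm moves only by the tool carry_out, never from a script. Its argument "deltas" is a list of rows, each a list of 7 numbers: the shift along the tool's x, y, z in m, then the turn, a rotation vector about the tool's x, y, z in rad, then the gripper's target within -1 to 1 (shut at 1, half-way at 0, fully open at -1). In form: [[x, y, z, wx, wy, wz, hand], ...]. A call has exactly 10 rows; each row shifts and turns the commanded pose from where the row before left it, along the tool's axes as they then stand; what a row does not reach is not made up. A row lasts 1/10 s, in which the tool goes at most 50 mm and 8.59 degrees, less where a joint would pass 70% of its speed; a pose out of reach is approached as far as the arm can. A call with a gripper value outside its range is refused whole. The fingers move at their own pace and stop on an object; "squeeze" is the grip in N (left out, the last holds). Time passes only in rows, so rows that do not move let the fingers close, or fill a call up. It gives the time, the measured TCP pose, the force, the opening and the grip force at its end, in the units of the state.
- robot.observe(): the state, without advancing time (a new reading comes with each control period).
- robot.capture(name): name is "side" or "top"; returns a dict with "img" (480x640x3 uint8, red, green, blue), "fovy" (degrees; the focal length in pixels is half the picture's height over the tangent of half this angle, whatever the lens; pixels are square), "cx", "cy" (the principal point, pixels), "dist_coeffs" ([k1, k2, p1, p2, k3] as OpenCV has them; the pictures are not rectified), "extrinsics" (4x4, takes a point from world to camera coordinates). Camera axes: x right, y down, z forward; pixel columns grow to the right and rows downward; lengths in m; the calibration is good to about 2 mm. A picture is of the moment at which its call begins. There is no depth.
- robot.job_done(): hands the job in; it is judged then, once.
Trained networks look in the newest picture that a camera, given by its name, has taken for a name from the list of things; names that differ only in an ending like _2 or _b are one class to them, and where a whole thing is asked for, a point or a joint stands for the part that bears it (a point fixed in the world has none). Each returns a list of dicts, best first, with "conf" (0 to 1); they miss things now and then, are a little off and sometimes report something else, mostly with a low value. They report only what shows in the picture. A call takes as long as a camera call. They do not tell look-alikes from the thing itself.
- robot.regions_of(thing, camera): "pixels" (480x640 bool, what is visible of it) and "at" ([column, row] in pixels, amid what is visible of it).
- robot.place_of(thing, camera): "at" ([column, row] in pixels: a listed point, or the origin of a listed thing).
The state is a dict: "time": time; "qpos": joint angles; "dq": joint speeds; "joint_efforts": joint torques, N m; "ee_pos": TCP position; "ee_rot": TCP orientation; "wrist_force": force on the tool from outside, world axes, zero at the start; "torque": the same for the moment, N m; "opening": opening from 0.0 (shut) to 1.0 (fully open); "grip_force": force on a finger pad.
Only numpy, scipy, OpenCV 4.12 (cv2) and the standard library are available. Lean on these libraries where they do the work, as an engineer would, in place of code of your own. Each camera call takes 0.05 s, during which the arm holds its last target. There are 200 camera calls.

## Task

Draw the small divided tray forward in its dock until it is out from under the steel lip, then lift it by its handle, lower it gently (do not drop it) onto the middle of the bench scale's pan, lined up with the pan (long side along long side, either way round), and let go. Keep the tray level so that the two rings stay in it, and leave the tape roll, bangle and tweezers where they lie.

Things in the scene. Friction and masses are not known exactly. Their poses are not given: they have to be found in the camera images.
- tray: Grey plastic divided tray, loose, 130 x 100 mm (its own x, y) and 20 mm high to the rim, walls 3 mm, about 0.25 kg (varies). Origin: centre of its underside; z up. In the dock its x axis runs along the dock's x. A solid upright grip stands in it: 40 mm along x (x = -35 to +5 mm), 10 mm thick along y, top 60 mm above the underside, 40 mm above the rim.
- tray_handle (a point): Middle of the top edge of the tray's upright grip: 15 mm towards -x from the tray's origin, 60 mm above its underside. Axes as the tray's: the grip is thin (10 mm) along y, long (40 mm) along x.
- dock: Fixed plain metal (aluminium) dock, 210 x 118 mm (x, y), open at its front (-x). Origin: centre of its underside on the bench. The tray stands on its flat floor, 6 mm above the bench, between side fences 20 mm high (inner faces y = +/-53 mm). Back wall's inner face at x = +99 mm. Tray origin starts at x = +14 to +32 mm; the floor carries the tray forward to x = -40 mm.
- dock_lip (a point): Middle of the front edge, underside, of the dock's steel lip: x = +52 mm in the dock, 30 mm above the bench (4 mm above the tray's rim); axes as the dock's. The lip, 4 mm thick, spans the full width from here back to the dock's rear. At the start it covers the tray's rear 27 to 45 mm; the tray is clear of it once the tray's origin is more than 65 mm on this point's -x side.
- scale_pan (a point): Centre of the top face of the flat steel pan of the fixed white bench scale; x along the pan's long side (170 mm), y along its short side (140 mm), z up. The pan has no rim, does not move and is 45 mm above the bench. The scale's body, 225 x 150 mm, lies below the pan, from 135 mm on the -x side (display) to 90 mm on the +x side of this point.
- ring_a: Loose steel finger ring, 22 mm across, 5 mm high, 12 g, lying in a front compartment of the tray. Origin: centre of its underside.
- ring_b: A second, equal ring in the other front compartment. Origin: centre of its underside.
- tape_roll: Bystander: roll of paper tape lying flat, 84 mm across, 18 mm high. Origin: centre of its underside.
- bangle: Bystander: thin brass bangle lying flat, 66 mm across, 6 mm high. Origin: centre of its underside.
- tweezers: Bystander: flat steel tweezers, 125 mm long along x, 4 mm high. Origin: centre of the underside.
- scale: The fixed white bench scale that carries the pan. Origin: on the bench, 45 mm straight below the centre of the pan's top; axes as the pan's.
Mind the look-alikes: they are no part of the job. There is more than one size of the tray; the one meant has the size given above.

How it is judged:
By the outcome, as a careful person would: the job done as asked, in the order asked, and still so for the second after the job is handed in, with the robot touching nothing.
It also fails if it takes over 42 s, if anything falls off the work surface, if the arm or the gripper's body presses on something with over 40 N, if the wrist force passes 120 N, or if a joint passes its speed limit or range.

## Working session

There is one attempt and no reset: what is moved stays moved. The work goes in short steps, Python scripts to look and compute and a tool call to move; the robot and the scene stay as the last step left them, time stands still between calls to the robot, and variables do not carry over. Pictures are saved under pics/ and viewed, at most 10 in all, crops included, and the job is handed in when it is done.

Besides the shell and the picture viewer there is one more tool, called after ">>>" by a JSON object that holds its "fn" and its "kwargs", one argument or row to a line. carry_out: Moves the arm, as the interface text tells. Its arguments: {"type":"object","properties":{"deltas":{"type":"array","items":{"type":"array","items":{"type":"number"}}},"squeeze":{"type":"number"}},"required":["deltas"]}

```bash
mkdir -p pics
cat > h.py <<'E'
import numpy as np, cv2
from workcell import robot
def cam(c):
    f=240/np.tan(np.radians(c["fovy"])/2)
    return np.array([[f,0,c["cx"]],[0,f,c["cy"]],[0,0,1.]]),np.array(c["dist_coeffs"],float),np.array(c["extrinsics"])
def ray(c,uv,z):
    K,d,E=cam(c); p=cv2.undistortPoints(np.array(uv,float).reshape(-1,1,2),K,d).reshape(-1,2)
    R,t=E[:3,:3],E[:3,3]; o=-R.T@t
    v=np.c_[p,np.ones(len(p))]@R
    return o+v*((z-o[2])/v[:,2])[:,None]
def proj(c,P):
    K,d,E=cam(c); return cv2.projectPoints(np.array(P,float).reshape(-1,1,3),cv2.Rodrigues(E[:3,:3])[0],E[:3,3],K,d)[0].reshape(-1,2)
E
python3 - <<'E'
from h import *
np.set_printoptions(precision=3,suppress=True)
Z=dict(tray_handle=.066,dock_lip=.03,scale_pan=.045,tray=.006,dock=0,ring_a=.009,tape_roll=0,bangle=0,tweezers=0)
for n in("top","side"):
    c=robot.capture(n); cv2.imwrite(f"pics/{n}0.png",c["img"][...,::-1])
    print(n,c["fovy"],cam(c)[2])
    for k,z in Z.items():
        for r in robot.place_of(k,n)[:4]: print(k,np.round(r["conf"],2),np.round(r["at"],1),ray(c,r["at"],z)[0])
print(robot.observe())
E
```

```text
top 48.63588216119064 [[-0.079 -0.997 -0.006  0.104]
 [-0.971  0.079 -0.228  0.574]
 [ 0.227 -0.012 -0.974  1.157]
 [ 0.     0.     0.     1.   ]]
tray_handle 0.83 [279.8 182.9] [0.745 0.147 0.066]
tray_handle 0.56 [239.7 258.9] [0.568 0.25  0.066]
dock_lip 0.63 [242.9 246.2] [0.606 0.247 0.03 ]
dock_lip 0.46 [342.5 196. ] [ 0.712 -0.001  0.03 ]
scale_pan 0.64 [450.5 248.7] [ 0.557 -0.243  0.045]
tray 0.92 [178.6 303.1] [0.485 0.412 0.006]
tray 0.91 [244.7 261.1] [0.575 0.248 0.006]
tray 0.64 [286.2 192.4] [0.741 0.136 0.006]
ring_a 0.56 [262.8 276.6] [0.533 0.205 0.009]
ring_a 0.4 [235.3 277.8] [0.535 0.272 0.009]
tape_roll 0.57 [354.  318.4] [ 0.417 -0.003  0.   ]
bangle 0.74 [237.7 277.9] [0.536 0.267 0.   ]
bangle 0.4 [343.2 259.4] [0.561 0.01  0.   ]
tweezers 0.88 [342.4 196.6] [ 0.72  -0.002  0.   ]
side 57.20052987733696 [[-0.982 -0.189  0.02   0.589]
 [-0.144  0.669 -0.729  0.089]
 [ 0.124 -0.719 -0.684  0.822]
 [ 0.     0.     0.     1.   ]]
tray_handle 0.94 [336.4 457.8] [0.493 0.437 0.066]
tray_handle 0.86 [307.9 317.4] [0.568 0.242 0.066]
tray_handle 0.56 [217.9 264.5] [0
[... 375 characters left out ...]
.268 0.009]
ring_a 0.49 [327.6 325.6] [0.541 0.21  0.009]
tape_roll 0.73 [403.8 253.7] [0.423 0.004 0.   ]
bangle 0.46 [334.7 239.7] [ 0.563 -0.007  0.   ]
tweezers 0.75 [325.  324.9] [0.546 0.203 0.   ]
tweezers 0.69 [257.4 229.8] [ 0.725 -0.003  0.   ]
{'time': 1.0, 'qpos': array([-1.544,  0.259,  1.535,  0.   ,  1.348, -0.203]), 'dq': array([-0.001,  0.001,  0.001, -0.   , -0.001, -0.002]), 'joint_efforts': array([ -0.001, -43.721, -28.431,   0.072,   0.031,  -0.   ]), 'ee_pos': array([ 0.125, -0.536,  0.204]), 'ee_rot': array([3.121, 0.36 , 0.   ]), 'wrist_force': array([-0.107, -0.282,  0.283]), 'torque': array([-0.033,  0.021, -0.026]), 'grip_force': 0.0, 'opening': 0.9995180371476824}
```

View pics/top0.png

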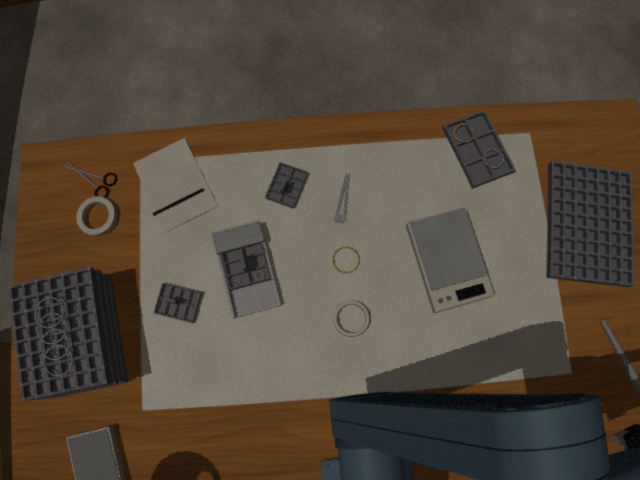

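View pics/side0.png

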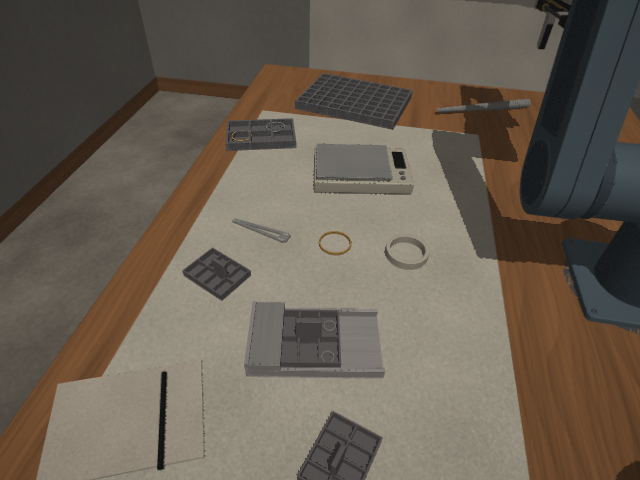

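The top view shows the docked tray at about (247,262), with its handle at about (252,262) and the lip above it at (241,237). The pan is at about (450,250). The loose trays at (180,302), (288,185) and (478,150) are look-alikes. Next I'll get the dock and pan yaw from close crops and regions.

Run:
```python
from h import *
np.set_printoptions(precision=3,suppress=True)
cs={n:robot.capture(n) for n in("top","side")}
def rect(m,c,z):
    P=ray(c,np.argwhere(m)[:,::-1],z)[:,:2]
    (x,y),s,a=cv2.minAreaRect((P*1000).astype(np.float32)); return np.array([x,y,*s,a])
for n,c in cs.items():
    for k,z in dict(scale_pan=.045,scale=.03,dock=.026,tray=.026,dock_lip=.034).items():
        for r in robot.regions_of(k,n)[:3]: print(n,k,round(r["conf"],2),np.round(r["at"]),r["pixels"].sum(),rect(r["pixels"],c,z))
t=cs["top"]["img"][210:330,200:300,::-1]; s=cs["side"]["img"][295:385,235:395,::-1]
t2=cs["top"]["img"][200:320,395:505,::-1]
t=cv2.resize(t,None,fx=4,fy=4,interpolation=2);s=cv2.resize(s,(800,450),interpolation=2);t2=cv2.resize(t2,None,fx=3.6,fy=4,interpolation=2)
cv2.imwrite("pics/top1.png",np.hstack([t,t2[:480]]).clip(0,255)); cv2.imwrite("pics/side1.png",s)
```

```text
top scale_pan 0.83 [448. 263.] 6039 [ 533.426 -236.647  226.89   157.599   10.281]
top scale 0.95 [451. 258.] 5932 [ 536.14  -240.067  227.746  156.394   10.57 ]
top dock 0.93 [246. 290.] 2631 [554.121 243.229 217.331 117.699  11.008]
top tray 0.83 [180. 303.] 1351 [483.22  409.246 104.965  76.541  72.02 ]
top tray 0.73 [287. 188.] 1255 [753.439 132.994  82.957 103.705  64.574]
top tray 0.6 [246. 266.] 1549 [559.844 243.743  95.742  99.424  11.054]
top dock_lip 0.55 [247. 286.] 2713 [552.81  241.774 215.955 118.65   11.558]
side scale_pan 0.57 [362. 172.] 4498 [ 535.838 -215.127  219.922  196.398   10.463]
side scale 0.56 [363. 170.] 4598 [ 536.931 -237.621  229.259  207.635   10.725]
side dock 0.56 [339. 345.] 5949 [556.711 248.922 211.265 139.518  10.053]
side tray 0.85 [215. 271.] 1900 [754.924 148.744  80.293 105.246  64.072]
side tray 0.75 [340. 450.] 3706 [487.377 419.513 101.14   76.246  72.105]
side tray 0.69 [314. 338.] 3301 [561.872 248.299  92.051 108.843  10.799]
side dock_lip 0.57 [338. 343.] 6065 [556.    253.704 208.01  138.064  10.534]
```

View pics/top1.png

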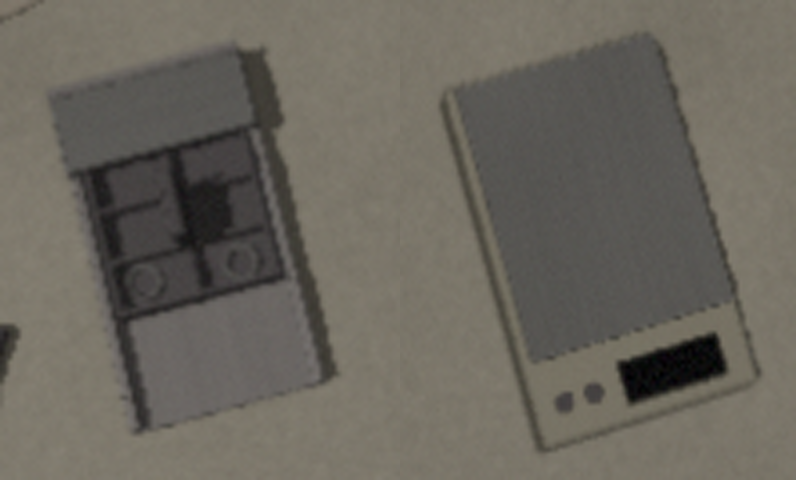

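View pics/side1.png

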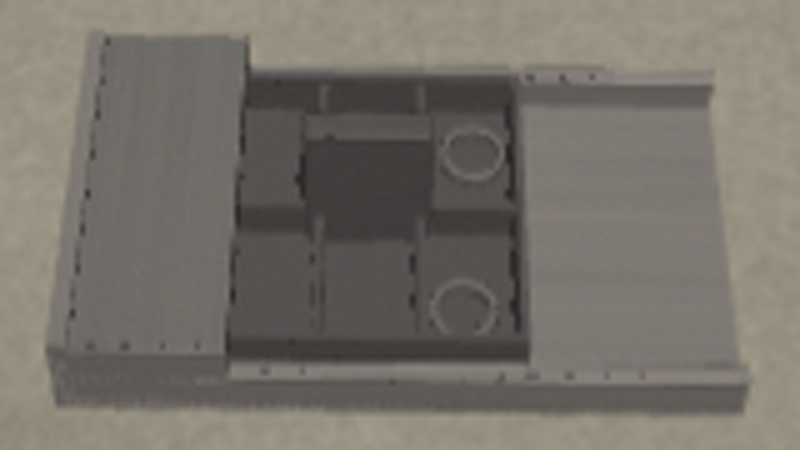

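Run:
```python
from h import *
np.set_printoptions(precision=4,suppress=True)
T=robot.capture("top");S=robot.capture("side")
ct=lambda *p:[(200+x/4,210+y/4) for x,y in p]
cp=lambda *p:[(395+(x-400)/3.6,200+y/4) for x,y in p]
cs=lambda *p:[(235+x/5,295+y/5) for x,y in p]
def show(n,P):
    print(n,P[:,:2].tolist() and P[:,:2].ravel(),"c",P.mean(0)[:2])
    for i in range(len(P)): d=P[i]-P[i-1]; print("   len %.1f ang %.1f"%(1e3*np.hypot(*d[:2]),np.degrees(np.arctan2(d[1],d[0]))))
show("pan",ray(T,cp((457,90),(650,35),(735,300),(533,360)),.045))
show("griptop side",ray(S,cs((305,115),(433,120),(435,142),(305,138)),.066))
show("trayfront side",ray(S,cs((515,78),(528,358)),.026))
show("trayfront top",ray(T,ct((122,318),(286,280)),.026))
show("lip front side top",ray(S,cs((249,37),(228,354)),.034))
show("lip top",ray(T,ct((52,95),(237,42),(258,127),(72,172)),.034))
show("ring",ray(T,ct((147,282),(243,260)),.012))
```

```text
pan [ 0.628  -0.1562  0.652  -0.2901  0.4868 -0.3236  0.463  -0.1864] c [ 0.5575 -0.2391]
   len 167.7 ang 10.4
   len 136.1 ang -79.8
   len 168.5 ang -168.5
   len 139.2 ang 99.8
griptop side [0.5854 0.247  0.5467 0.2409 0.5446 0.2488 0.5835 0.2553] c [0.565 0.248]
   len 8.5 ang -77.2
   len 39.1 ang -171.0
   len 8.2 ang 104.7
   len 39.4 ang 9.6
trayfront side [0.5272 0.1892 0.5073 0.2916] c [0.5173 0.2404]
   len 104.3 ang -79.0
   len 104.3 ang 101.0
trayfront top [0.5048 0.2815 0.5199 0.1836] c [0.5124 0.2326]
   len 99.1 ang 98.8
   len 99.1 ang -81.2
lip front side top [0.6163 0.1966 0.594  0.3128] c [0.6052 0.2547]
   len 118.3 ang -79.1
   len 118.3 ang 100.9
lip top [0.6416 0.3169 0.6653 0.204  0.6118 0.1942 0.5933 0.3064] c [0.628  0.2554]
   len 49.4 ang 12.3
   len 115.4 ang -78.1
   len 54.4 ang -169.6
   len 113.7 ang 99.3
ring [0.5277 0.268  0.5365 0.2099] c [0.5321 0.2389]
   len 58.8 ang 98.6
   len 58.8 ang -81.4
```

The dock yaw is about 10.7°. The handle is at (0.565, 0.245), which puts the tray origin 27 mm in front of the lip edge and agrees with the task. The pan centre is at (0.557, -0.242), yaw 10.4°. I'll travel above the handle.

>>> {"fn": "carry_out", "kwargs": {
  "deltas": [
    [0.029,-0.034,0,0,0,0.043,-0.1],
    [0.029,-0.034,0,0,0,0,-0.1],
    [0.029,-0.034,0,0,0,0,-0.1],
    [0.029,-0.034,0,0,0,0,-0.1],
    [0.029,-0.034,0,0,0,0,-0.1],
    [0.029,-0.034,0,0,0,0,-0.1],
    [0.029,-0.034,0,0,0,0,-0.1],
    [0.029,-0.034,0,0,0,0,-0.1],
    [0.029,-0.034,0,0,0,0,-0.1],
    [0.029,-0.034,0,0,0,0,-0.1]
  ],
  "squeeze": 20
}}

```text
time: 2.7
ee_pos: [0.346, -0.1451, 0.2042]
ee_rot: [3.127, 0.292, 0.001]
wrist_force: [1.2, -1.4, 0.1]
opening: 0.552
grip_force: 0.0
```

>>> {"fn": "carry_out", "kwargs": {
  "deltas": [
    [0.029,-0.034,0,0,0,0,-0.1],
    [0.029,-0.034,0,0,0,0,-0.1],
    [0.029,-0.034,0,0,0,0,-0.1],
    [0.029,-0.034,0,0,0,0,-0.1],
    [0.029,-0.034,0,0,0,0,-0.1],
    [0.029,-0.034,0,0,0,0,-0.1],
    [0.029,-0.034,0,0,0,0,-0.1],
    [0.029,-0.034,0,0,0,0,-0.1],
    [0.02,-0.034,0,0,0,0,-0.1],
    [0,0,0,0,0,0,-0.1]
  ]
}}

```text
time: 3.7
ee_pos: [0.5372, 0.205, 0.2033]
ee_rot: [-3.126, -0.299, -0.001]
wrist_force: [0.0, -0.8, 0.3]
opening: 0.55
grip_force: 0.0
```

>>> {"fn": "carry_out", "kwargs": {
  "deltas": [
    [0.012,-0.011,0,0,0,-0.002,-0.1],
    [0.012,-0.011,0,0,0,-0.002,-0.1],
    [0.011,-0.012,0.01,0,0,0,-0.1],
    [0,0,0.02,0,0,0,-0.1],
    [0,0,0.02,0,0,0,-0.1],
    [0,0,0.02,0,0,0,-0.1],
    [0,0,0.015,0,0,0,-0.1],
    [0,0,0.01,0,0,0,-0.1],
    [0,0,0,0,0,0,-0.1],
    [0,0,0,0,0,0,-0.1]
  ]
}}

```text
time: 4.7
ee_pos: [0.5644, 0.2406, 0.1091]
ee_rot: [3.127, 0.299, 0.0]
wrist_force: [0.2, -0.9, -0.0]
opening: 0.548
grip_force: 0.0
```

Run:
```python
from h import *
print(robot.observe()["ee_pos"])
S=robot.capture("side")
cv2.imwrite("pics/s2.png",cv2.resize(S["img"][240:390,230:400,::-1],(680,600),interpolation=2))
p=robot.observe()["ee_pos"];print(proj(S,[p+[0,0,-.022],[.565,.245,.066]]))
```

```text
[0.56443553 0.24063614 0.10906637]
[[310.16852179 308.24137589]
 [309.31440683 319.16768848]]
```

View pics/s2.png

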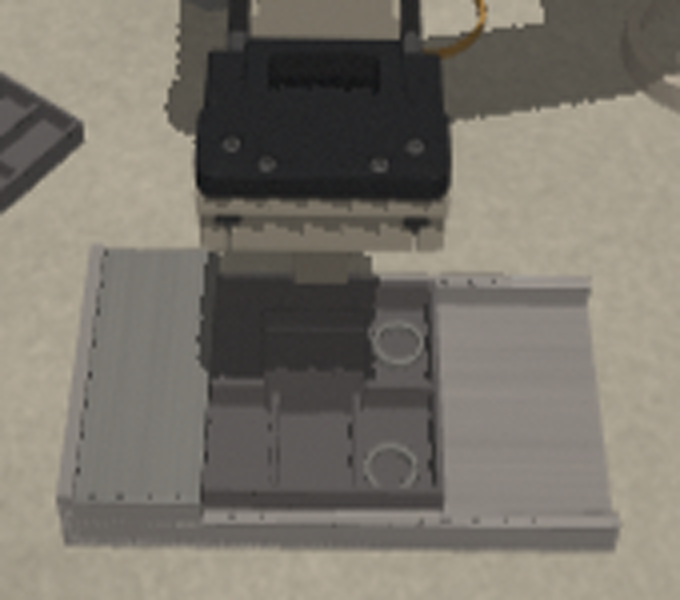

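The gripper is centred on the grip along x: crop column about 320, with the grip spanning about 265-372. I'll lower and close.

>>> {"fn": "carry_out", "kwargs": {
  "deltas": [
    [0.001,-0.004,0.01,0,0,0,-0.1],
    [0,0,0.012,0,0,0,-0.1],
    [0,0,0.012,0,0,0,-0.1],
    [0,0,0.012,0,0,0,-0.1],
    [0,0,0.008,0,0,0,-0.1],
    [0,0,0.002,0,0,0,-0.1],
    [0,0,0,0,0,0,0.3],
    [0,0,0,0,0,0,0.5],
    [0,0,0,0,0,0,0.6],
    [0,0,0,0,0,0,0.6]
  ],
  "squeeze": 10
}}

```text
time: 5.75
ee_pos: [0.5648, 0.245, 0.0534]
ee_rot: [-3.127, -0.299, -0.002]
wrist_force: [-0.4, 0.8, 1.0]
opening: 0.254
grip_force: 0.0
```

Run:
```python
from h import *
S=robot.capture("side")
cv2.imwrite("pics/s3.png",cv2.resize(S["img"][240:390,230:400,::-1],(680,600),interpolation=2))
o=robot.observe();print(o["ee_pos"],o["wrist_force"])
```

```text
[0.56474369 0.244937   0.05332095] [-0.03377383  0.32588883 -0.495291  ]
```

View pics/s3.png

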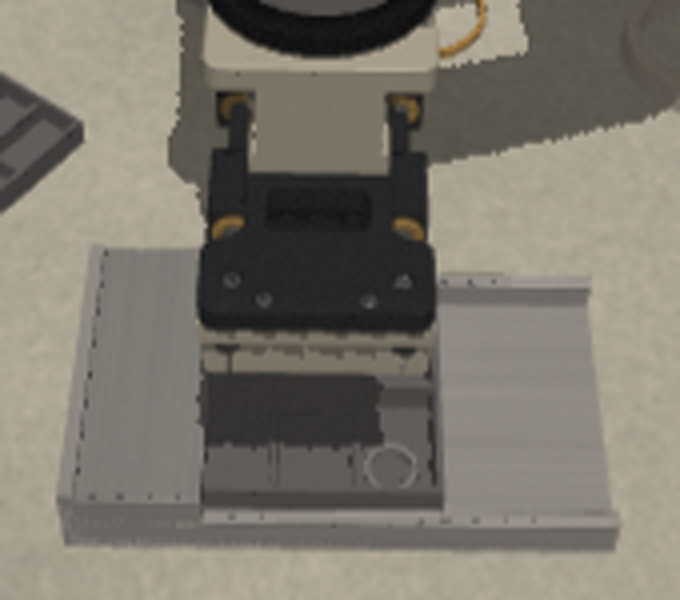

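The tray hasn't moved and nothing is in contact yet. The fingers straddle the grip, so I'll close fully.

>>> {"fn": "carry_out", "kwargs": {
  "deltas": [
    [0,0,0,0,0,0,0.75],
    [0,0,0,0,0,0,0.8],
    [0,0,0,0,0,0,0.9],
    [0,0,0,0,0,0,1],
    [0,0,0,0,0,0,1],
    [0,0,0,0,0,0,1],
    [0,0,0,0,0,0,1],
    [0,0,0,0,0,0,1],
    [0,0,0,0,0,0,1],
    [0,0,0,0,0,0,1]
  ],
  "squeeze": 25
}}

```text
time: 6.8
ee_pos: [0.5644, 0.2449, 0.0529]
ee_rot: [-3.127, -0.299, 0.0]
wrist_force: [0.3, 0.7, -0.1]
opening: 0.008
grip_force: 0.0
```

Run:
```python
from h import *
np.set_printoptions(precision=3,suppress=True)
S=robot.capture("side");T=robot.capture("top")
a=cv2.resize(S["img"][240:390,230:400,::-1],(450,400),interpolation=2);b=cv2.resize(T["img"][210:330,195:295,::-1],(333,400),interpolation=2)
cv2.imwrite("pics/s4.png",np.hstack([a,b]))
o=robot.observe();print(o["ee_pos"],o["wrist_force"],o["opening"],o["grip_force"])
p=o["ee_pos"];
for c in(S,T):print(proj(c,[p+[0,0,-.022],[.565,.245,.066]]))
```

```text
[0.564 0.245 0.053] [ 0.09  -0.58   0.031] 0.004716416625332426 0.0
[[309.485 332.567]
 [309.314 319.168]]
[[244.441 263.128]
 [242.093 259.871]]
```

View pics/s4.png

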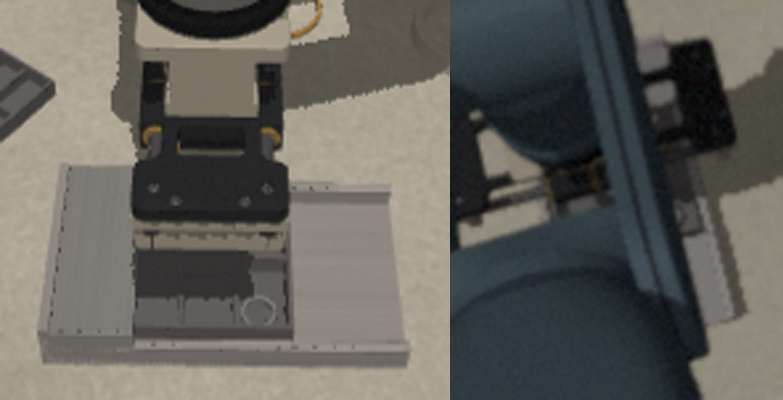

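Run:
```python
from h import *
np.set_printoptions(precision=3,suppress=True)
S=robot.capture("side");T=robot.capture("top")
a=np.radians(10.8);R=np.array([[np.cos(a),-np.sin(a),0],[np.sin(a),np.cos(a),0],[0,0,1]])
O=np.array([.606,.252,.006])+R@[-.027,0,0]
print("origin",O)
W=lambda p:O+np.array(p)@R.T
g=np.array([[x,y,z] for z in(.06,.003) for x,y in((-.035,-.005),(.005,-.005),(.005,.005),(-.035,.005))])
fr=np.array([[-.065,-.05,.02],[-.065,.05,.02],[.025,.05,.02],[.025,-.05,.02]])
print("body end",proj(S,[robot.observe()["ee_pos"]+R@[x,.094,.062] for x in(-.0375,.0375)]))
im=[cv2.imread("pics/side0.png"),cv2.imread("pics/top0.png")]
out=[]
for c,i,(x0,y0,w,h),s in((S,im[0],(235,295,150,90),2.66),(T,im[1],(200,210,100,120),4)):
    i=cv2.resize(i[y0:y0+h,x0:x0+w],None,fx=s,fy=s,interpolation=2)
    for P,col in((g[:4],(0,0,255)),(g[4:],(255,0,0)),(fr,(0,255,0))):
        q=(proj(c,W(P))-[x0,y0]+.5)*s; cv2.polylines(i,[q.round().astype(int)],True,col,1)
    out.append(cv2.copyMakeBorder(i,0,480-i.shape[0],0,0,0))
cv2.imwrite("pics/ov.png",np.hstack(out))
```

```text
origin [0.579 0.247 0.006]
body end [[338.085 356.096]
 [280.136 355.381]]
```

View pics/ov.png

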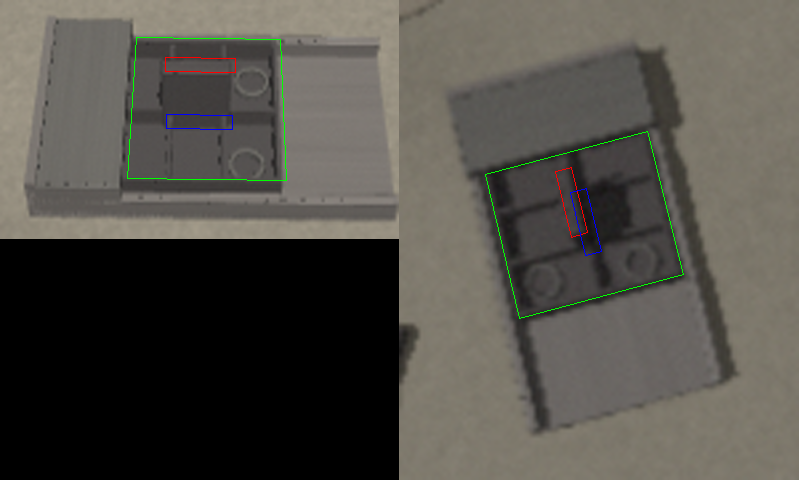

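Run:
```python
from h import *
np.set_printoptions(precision=1,suppress=True)
S=robot.capture("side");T=robot.capture("top")
p=np.array([.125,-.536,.182]);y=np.array([.2275,-.974,0])
print("start tips",proj(S,[p+y*.046,p-y*.046,p+y*.064,p-y*.064]),proj(T,[p+y*.046,p-y*.046]))
i=cv2.imread("pics/side0.png")[0:80,480:640]; j=robot.capture("side")["img"][150:390,180:440,::-1]
cv2.imwrite("pics/c9.png",np.hstack([cv2.copyMakeBorder(cv2.resize(i,(320,160),interpolation=2),0,280,0,0,0),cv2.resize(j,(476,440),interpolation=2)]))
o=robot.observe();print(o["opening"],o["grip_force"],o["time"])
```

```text
start tips [[536.4  63.6]
 [551.7  78.5]
 [533.6  60.9]
 [554.9  81.6]] [[646.3 418.4]
 [609.1 434.9]]
0.004784956914421314 0.0 7.15
```

View pics/c9.png

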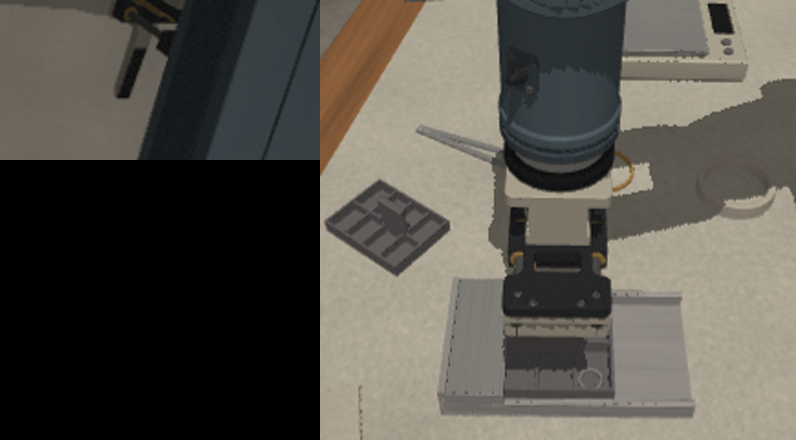

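The closed fingers held nothing. In the start picture the visible fingertip is at (541,49), against a predicted (536,64), and the body edge now is also about 22 px too high. So the hand seems to stand roughly 45 mm higher than its reported pose implies. I'll check `tips_ahead` and quantify the offset.

Run:
```python
from h import *
np.set_printoptions(precision=1,suppress=True)
print("tips_ahead",robot.tips_ahead)
S=robot.capture("side")
p=np.array([.125,-.536,.182]);y=np.array([.2275,-.974,0])
for d in(0,.02,.03,.04,.05,.06,.07): print(d,proj(S,[p+y*.046+[0,0,d],p+y*.055+[0,0,d]]).ravel(), proj(S,[robot.observe()["ee_pos"]+[0,0,.062+d]+np.array([.19,-.98,0])*-.094]).ravel())
```

```text
tips_ahead 0.022
0 [536.4  63.6 535.   62.2] [309.3 355.6]
0.02 [539.2  55.8 537.7  54.5] [309.5 347. ]
0.03 [540.6  51.8 539.1  50.5] [309.5 342.5]
0.04 [542.   47.8 540.5  46.5] [309.6 337.9]
0.05 [543.5  43.8 542.   42.5] [309.7 333.2]
0.06 [544.9  39.7 543.4  38.4] [309.8 328.4]
0.07 [546.4  35.5 544.9  34.3] [309.9 323.4]
```

>>> {"fn": "carry_out", "kwargs": {
  "deltas": [
    [0,0,0,0,0,0,0.1],
    [0,0,0,0,0,0,0.1],
    [0,0,0,0,0,0,0.1],
    [0,0,0,0,0,0,0.1],
    [0,0,0,0,0,0,0.1],
    [0,0,0,0,0,0,0.1],
    [0,0,0,0,0,0,0.1],
    [0,0,0.002,0,0,0,0.1],
    [0,0,0.002,0,0,0,0.1],
    [0,0,0,0,0,0,0.1]
  ]
}}

```text
time: 8.2
ee_pos: [0.5641, 0.2448, 0.0484]
ee_rot: [3.127, 0.299, -0.001]
wrist_force: [-0.2, -0.4, -0.3]
opening: 0.452
grip_force: 0.0
```

The start-picture fingertip fits a tip that is 36 mm higher than reported, in both column and row, so the true fingertips are about at TCP height + 14 mm. I'll descend slowly in small steps while watching the force.

>>> {"fn": "carry_out", "kwargs": {
  "deltas": [
    [0,0,0.003,0,0,0,0.1],
    [0,0,0.003,0,0,0,0.1],
    [0,0,0.003,0,0,0,0.1],
    [0,0,0.003,0,0,0,0.1],
    [0,0,0.003,0,0,0,0.1],
    [0,0,0.002,0,0,0,0.1],
    [0,0,0,0,0,0,0.5],
    [0,0,0,0,0,0,1],
    [0,0,0,0,0,0,1],
    [0,0,0,0,0,0,1]
  ],
  "squeeze": 8
}}

```text
time: 9.2
ee_pos: [0.5646, 0.2449, 0.032]
ee_rot: [-3.127, -0.299, -0.001]
wrist_force: [0.6, -0.3, -0.2]
opening: 0.154
grip_force: 0.0
```

>>> {"fn": "carry_out", "kwargs": {
  "deltas": [
    [0,0,0,0,0,0,1],
    [0,0,0,0,0,0,1],
    [0,0,0,0,0,0,1],
    [0,0,0,0,0,0,1],
    [0,0,0,0,0,0,1],
    [0,0,0,0,0,0,1],
    [0,0,0,0,0,0,1],
    [0,0,0,0,0,0,1],
    [0,0,0,0,0,0,1],
    [0,0,0,0,0,0,1]
  ]
}}

```text
time: 10.2
ee_pos: [0.5645, 0.245, 0.032]
ee_rot: [-3.127, -0.299, -0.0]
wrist_force: [0.1, 2.1, 3.6]
opening: 0.104
grip_force: 8.0
```

Gripped: the opening is 9.7 mm, which is the grip's thickness, so the height offset is real. I'll regrip 8 mm deeper for a firm hold.

>>> {"fn": "carry_out", "kwargs": {
  "deltas": [
    [0,0,0,0,0,0,0.5],
    [0,0,0,0,0,0,0.5],
    [0,0,0.002,0,0,0,0.5],
    [0,0,0.002,0,0,0,0.5],
    [0,0,0.002,0,0,0,0.5],
    [0,0,0.002,0,0,0,0.5],
    [0,0,0,0,0,0,1],
    [0,0,0,0,0,0,1],
    [0,0,0,0,0,0,1],
    [0,0,0,0,0,0,1]
  ],
  "squeeze": 20
}}

```text
time: 11.2
ee_pos: [0.5644, 0.2449, 0.0238]
ee_rot: [-3.127, -0.299, 0.0]
wrist_force: [0.2, -0.7, -1.4]
opening: 0.106
grip_force: 20.0
```

>>> {"fn": "carry_out", "kwargs": {
  "deltas": [
    [0,0,0,0,0,0,1],
    [0,0,0,0,0,0,1],
    [0,0,0,0,0,0,1],
    [0,0,0,0,0,0,1],
    [0,0,0,0,0,0,1],
    [-0.002,0,0,0,0,0,1],
    [-0.002,0,0,0,0,0,1],
    [-0.002,0,0,0,0,0,1],
    [-0.003,0,0,0,0,0,1],
    [-0.003,0,0,0,0,0,1]
  ]
}}

```text
time: 12.2
ee_pos: [0.5523, 0.2425, 0.0238]
ee_rot: [3.127, 0.299, -0.0]
wrist_force: [-0.2, 0.2, -3.2]
opening: 0.106
grip_force: 20.0
```

>>> {"fn": "carry_out", "kwargs": {
  "deltas": [
    [-0.004,0,0,0,0,0,1],
    [-0.005,0,0,0,0,0,1],
    [-0.005,0,0,0,0,0,1],
    [-0.005,0,0,0,0,0,1],
    [-0.005,0,0,0,0,0,1],
    [-0.005,0,0,0,0,0,1],
    [-0.005,0,0,0,0,0,1],
    [-0.004,0,0,0,0,0,1],
    [-0.003,0,0,0,0,0,1],
    [0,0,0,0,0,0,1]
  ]
}}

```text
time: 13.2
ee_pos: [0.5119, 0.2348, 0.0239]
ee_rot: [3.127, 0.299, -0.001]
wrist_force: [1.3, -0.3, -2.4]
opening: 0.103
grip_force: 20.0
```

Run:
```python
from h import *
S=robot.capture("side");o=robot.observe();print(o["ee_pos"],o["wrist_force"],o["opening"])
for k in("dock","tray"):
  for r in robot.regions_of(k,"side")[:4]: print(k,round(r["conf"],2),np.round(r["at"]))
cv2.imwrite("pics/c10.png",cv2.resize(S["img"][230:390,220:410,::-1],(712,600),interpolation=2))
```

```text
[0.51233412 0.23484264 0.02392969] [ 0.34156706  0.01321419 -2.65705167] 0.10716621196498892
dock 0.81 [273. 353.]
dock 0.51 [316. 351.]
tray 0.97 [219. 272.]
tray 0.83 [339. 452.]
```

View pics/c10.png

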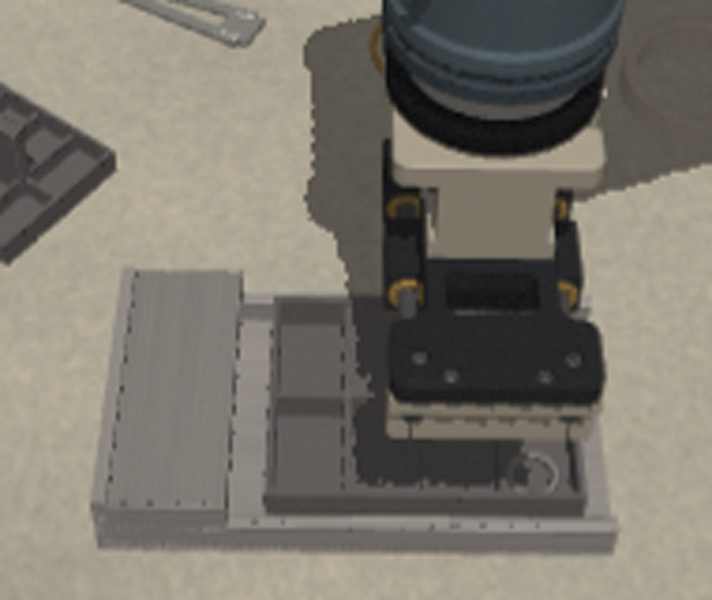

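The tray is clear of the lip, with a visible gap at crop columns 240-270, and the ring is in place at (535,470). Now I'll lift.

>>> {"fn": "carry_out", "kwargs": {
  "deltas": [
    [0,0,-0.002,0,0,0,1],
    [0,0,-0.004,0,0,0,1],
    [0,0,-0.008,0,0,0,1],
    [0,0,-0.012,0,0,0,1],
    [0,0,-0.015,0,0,0,1],
    [0,0,-0.017,0,0,0,1],
    [0,0,-0.017,0,0,0,1],
    [0,0,-0.012,0,0,0,1],
    [0,0,-0.008,0,0,0,1],
    [0,0,-0.005,0,0,0,1]
  ],
  "squeeze": 30
}}

```text
time: 14.35
ee_pos: [0.5127, 0.2349, 0.1249]
ee_rot: [-3.127, -0.299, -0.002]
wrist_force: [0.6, -0.6, -3.0]
opening: 0.105
grip_force: 30.0
```

>>> {"fn": "carry_out", "kwargs": {
  "deltas": [
    [-0.001,0.006,0,0,0,0.007,1],
    [-0.002,0.015,0,0,0,0,1],
    [-0.003,0.024,0,0,0,0,1],
    [-0.004,0.03,0,0,0,0,1],
    [-0.004,0.03,0,0,0,0,1],
    [-0.004,0.03,0,0,0,0,1],
    [-0.004,0.03,0,0,0,0,1],
    [-0.004,0.03,0,0,0,0,1],
    [-0.004,0.03,0,0,0,0,1],
    [-0.004,0.03,0,0,0,0,1]
  ]
}}

```text
time: 15.35
ee_pos: [0.5245, -0.0244, 0.123]
ee_rot: [-3.128, -0.287, 0.003]
wrist_force: [0.5, 0.8, -2.5]
opening: 0.105
grip_force: 30.0
```

>>> {"fn": "carry_out", "kwargs": {
  "deltas": [
    [-0.004,0.03,0,0,0,0,1],
    [-0.004,0.03,0,0,0,0,1],
    [-0.004,0.03,0,0,0,0,1],
    [-0.004,0.03,0,0,0,0,1],
    [-0.004,0.03,0,0,0,0,1],
    [-0.003,0.028,0,0,0,0,1],
    [-0.002,0.022,0,0,0,0,1],
    [-0.001,0.015,0,0,0,0,1],
    [-0.001,0.007,0,0,0,0,1],
    [0,0,0,0,0,0,1]
  ]
}}

```text
time: 16.35
ee_pos: [0.5391, -0.246, 0.1233]
ee_rot: [-3.128, -0.286, 0.001]
wrist_force: [-0.1, -0.6, -3.5]
opening: 0.106
grip_force: 30.0
```

Run:
```python
from h import *
np.set_printoptions(precision=3,suppress=True)
a=np.radians(10.47);u=np.array([np.cos(a),np.sin(a),0]);v=np.array([-u[1],u[0],0])
e=robot.observe()["ee_pos"];O=np.array([e[0],e[1],.106])+.015*u
print("pred origin",O)
for n in("side","top"):
    c=robot.capture(n)
    for r in robot.regions_of("tray",n): 
        if r["conf"]>.25:
            P=ray(c,np.argwhere(r["pixels"])[:,::-1],.126)[:,:2]; m=cv2.minAreaRect((P*1000).astype(np.float32))
            if P[:,1].mean()<0: print(n,r["conf"],r["at"],np.round(m[0]),np.round(m[1]),m[2])
    for r in robot.place_of("tray",n): print(n,"tray",round(r["conf"],2),r["at"],ray(c,r["at"],.106)[0])
    for r in robot.place_of("ring_a",n): print(n,"ring",round(r["conf"],2),r["at"],ray(c,r["at"],.109)[0])
    print("exp",proj(c,[O,O-.065*u+.05*v+[0,0,.02],O+.065*u+.05*v+[0,0,.02],O-.065*u-.05*v+[0,0,.02],O+.065*u-.05*v+[0,0,.02]]).ravel())
```

```text
pred origin [ 0.554 -0.243  0.106]
side 0.6 [359.5, 131.5] [ 555. -241.] [134. 167.] 11.270524024963379
side tray 0.89 [338.4, 458.7] [0.49  0.453 0.106]
side tray 0.8 [219.4, 273.3] [0.713 0.217 0.106]
side tray 0.74 [360.0, 136.1] [ 0.549 -0.244  0.106]
side ring 0.5 [374.9, 127.0] [ 0.519 -0.288  0.109]
side ring 0.25 [281.0, 331.7] [0.593 0.305 0.109]
exp [357.649 136.092 390.103 140.471 329.566 139.134 385.107 117.951 328.931
 116.682]
top 0.57 [444.9, 221.2] [ 606. -216.] [61. 74.] 58.44126892089844
top tray 0.87 [286.3, 189.7] [0.712 0.131 0.106]
top tray 0.86 [179.9, 303.3] [0.469 0.382 0.106]
top tray 0.57 [455.4, 242.8] [ 0.557 -0.24   0.106]
exp [457.056 243.902 446.94  275.636 429.024 220.062 489.554 263.796 470.906
 209.054]
```

The tray pose in hand agrees with the prediction to about 3 mm. I'll lower it, slowly at the end; contact is expected at a reported z of about 0.063.

>>> {"fn": "carry_out", "kwargs": {
  "deltas": [
    [0.001,0,0.004,0,0,0,1],
    [0.001,0,0.008,0,0,0,1],
    [0.001,0,0.009,0,0,0,1],
    [0,0,0.009,0,0,0,1],
    [0,0,0.009,0,0,0,1],
    [0,0,0.007,0,0,0,1],
    [0,0,0.005,0,0,0,1],
    [0,0,0.003,0,0,0,1],
    [0,0,0.002,0,0,0,1],
    [0,0,0,0,0,0,1]
  ]
}}

```text
time: 17.75
ee_pos: [0.5426, -0.2448, 0.0678]
ee_rot: [3.128, 0.288, 0.0]
wrist_force: [-0.6, -0.5, -2.4]
opening: 0.107
grip_force: 30.0
```

>>> {"fn": "carry_out", "kwargs": {
  "deltas": [
    [0,0,0.001,0,0,0,1],
    [0,0,0.001,0,0,0,1],
    [0,0,0.0005,0,0,0,1],
    [0,0,0.0005,0,0,0,1],
    [0,0,0.0005,0,0,0,1],
    [0,0,0,0,0,0,1],
    [0,0,0,0,0,0,1],
    [0,0,0,0,0,0,1],
    [0,0,0,0,0,0,1],
    [0,0,0,0,0,0,1]
  ]
}}

```text
time: 18.75
ee_pos: [0.5426, -0.2447, 0.0644]
ee_rot: [-3.128, -0.288, 0.0]
wrist_force: [-0.0, -0.0, -2.9]
opening: 0.109
grip_force: 30.0
```

>>> {"fn": "carry_out", "kwargs": {
  "deltas": [
    [0,0,0.0005,0,0,0,1],
    [0,0,0,0,0,0,1],
    [0,0,0.0005,0,0,0,1],
    [0,0,0,0,0,0,1],
    [0,0,0.0005,0,0,0,1],
    [0,0,0,0,0,0,1],
    [0,0,0.0003,0,0,0,1],
    [0,0,0,0,0,0,1],
    [0,0,0,0,0,0,1],
    [0,0,0,0,0,0,1]
  ]
}}

```text
time: 19.75
ee_pos: [0.5426, -0.2448, 0.0628]
ee_rot: [3.128, 0.288, 0.0]
wrist_force: [-0.3, 0.3, 1.1]
opening: 0.105
grip_force: 30.0
```

Contact: the force went from -2.9 N to +1.1 N, exactly at the expected height. I'll release and rise.

>>> {"fn": "carry_out", "kwargs": {
  "deltas": [
    [0,0,0,0,0,0,0.7],
    [0,0,0,0,0,0,0.5],
    [0,0,0,0,0,0,0.3],
    [0,0,0,0,0,0,0.2],
    [0,0,0,0,0,0,0.2],
    [0,0,-0.004,0,0,0,0.2],
    [0,0,-0.01,0,0,0,0.2],
    [0,0,-0.015,0,0,0,0.2],
    [0,0,-0.02,0,0,0,0.2],
    [0,0,-0.02,0,0,0,0.2]
  ]
}}

```text
time: 20.75
ee_pos: [0.5427, -0.2448, 0.133]
ee_rot: [3.128, 0.288, 0.001]
wrist_force: [-0.5, -0.4, -0.1]
opening: 0.402
grip_force: 0.0
```

>>> {"fn": "carry_out", "kwargs": {
  "deltas": [
    [0,0,-0.02,0,0,0,0.2],
    [0,0,-0.02,0,0,0,0.2],
    [-0.01,0,-0.01,0,0,0,0.2],
    [-0.025,0,0,0,0,0,0.2],
    [-0.025,0,0,0,0,0,0.2],
    [-0.025,0,0,0,0,0,0.2],
    [-0.025,0,0,0,0,0,0.2],
    [-0.025,0,0,0,0,0,0.2],
    [-0.015,0,0,0,0,0,0.2],
    [0,0,0,0,0,0,0.2]
  ]
}}

```text
time: 21.75
ee_pos: [0.3934, -0.2723, 0.1818]
ee_rot: [-3.129, -0.285, 0.001]
wrist_force: [0.5, 0.5, -1.0]
opening: 0.402
grip_force: 0.0
```

Run:
```python
from h import *
np.set_printoptions(precision=3,suppress=True)
o=robot.observe();print(o["time"],o["ee_pos"],o["wrist_force"])
for n in("side","top"):
    c=robot.capture(n)
    for r in robot.regions_of("tray",n): 
        P=ray(c,np.argwhere(r["pixels"])[:,::-1],.065)[:,:2]
        if P[:,1].mean()<0: m=cv2.minAreaRect((P*1000).astype(np.float32));print(n,r["conf"],r["at"],np.round(m[0]),np.round(m[1]),m[2])
    for k,z in dict(tray=.045,ring_a=.048,scale_pan=.045,tray_handle=.105,tape_roll=0,bangle=0,tweezers=0).items():
        for r in robot.place_of(k,n):
            q=ray(c,r["at"],z)[0]
            if q[1]<.1: print(n,k,round(r["conf"],2),r["at"],q)
```

```text
21.75 [ 0.393 -0.272  0.182] [ 0.525  0.507 -1.003]
side 0.93 [356.7, 156.4] [ 558. -239.] [130. 153.] 9.971502304077148
side tray 0.91 [354.7, 159.8] [ 0.555 -0.24   0.045]
side ring_a 0.59 [371.8, 152.1] [ 0.519 -0.277  0.048]
side tray_handle 0.59 [363.8, 135.1] [ 0.541 -0.253  0.105]
side tape_roll 0.64 [404.2, 254.7] [0.422 0.006 0.   ]
side bangle 0.74 [336.7, 241.2] [ 0.559 -0.004  0.   ]
side tweezers 0.79 [262.2, 230.9] [ 0.715 -0.002  0.   ]
side tweezers 0.74 [403.7, 256.1] [0.423 0.011 0.   ]
top 0.63 [450.3, 249.4] [ 556. -239.] [131. 107.] 10.197345733642578
top tray 0.71 [450.1, 248.0] [ 0.559 -0.242  0.045]
top ring_a 0.39 [446.0, 267.1] [ 0.513 -0.225  0.048]
top tray_handle 0.68 [458.4, 247.7] [ 0.545 -0.245  0.105]
top tape_roll 0.78 [351.6, 319.9] [0.414 0.003 0.   ]
top tape_roll 0.44 [470.6, 263.7] [ 0.525 -0.299  0.   ]
top bangle 0.52 [345.4, 258.8] [0.562 0.004 0.   ]
top tweezers 0.61 [342.9, 196.9] [ 0.719 -0.003  0.   ]
```

The tray is centred on the pan within a few mm, aligned at 10° and level. Rings are detected at both front-compartment positions (one by each camera), and the bystanders haven't moved.

```bash
python3 -c "
from workcell import robot
print(robot.job_done())"
```

```text
the job is handed in; nothing more can be done
None
```

The tray was drawn out from under the lip, lifted by its handle, set down on the middle of the scale pan lined up with it, and released. The job is handed in at about 22 s; a ring was detected in each front compartment, and the tape roll, bangle and tweezers were found where they started.

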